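Lid on the steam cooker, then press its switch pedal

TASK

The vegetables are already in the electric steam cooker. Set the glass lid down (do not let it fall) on the cooker so that it lies level inside the rim, then switch the cooker on by pressing the wide grey pedal at its front down to its stop, where it clicks and stays down by itself. Leave the mug, the pepper mill and the tea canister where they stand.

Things in the scene. Friction and masses are not known exactly. Their poses are not given: they have to be found in the camera images.
- cooker: small round electric steam cooker, fixed: steel shell 180 mm across, 116 mm high (210 mm over its two black side lugs), open pot with an onion and garlic in it, low black console in front, reaching 160 mm from the centre. Origin: centre of its underside, on the worktop. z up; -x points from the centre to the console and pedal (roughly towards the robot)
- cooker_seat (a point): centre of the pot's flat flange on which the lid rests, 108 mm above the worktop. Round the flange a bevelled lip of the shell rises 8 mm and guides the lid: inner radius 80 mm at the flange, 85 mm at the top (the lid's radius is 76 mm)
- lid: round glass lid, 152 mm across, 0.28 kg, thin steel edge, black round knob. It lies on the worktop, left or right of the cooker, knob up. Origin: centre of its flat underside; z up. The dome is 25 mm high; the knob's head is 35 mm in diameter from 41 to 53 mm above the underside (top at 58 mm, neck 18 mm): grip it from above, in any direction, at about 45 mm
- pedal (a joint): turn of the switch pedal in rad: 0 at rest (up), 0.30 at its stop. A spring carries it back up from anywhere short of about 0.26; beyond about 0.275 it snaps down on to the stop and stays there by itself. Pressed at pedal_press it takes about 6 N at first, 9 N a third of the way down, and then ever less
- pedal_press (a point): point to press straight down with shut fingers, on the ribbed top of the pedal: a round-nosed grey paddle 64 mm wide, 72 mm long, hinged at its rear edge 94 mm in front of the cooker's centre, 72 mm above the worktop. The point is 52 mm from the hinge and moves with the pedal: 146 mm in front of the cooker's centre, 79 mm above the worktop at rest, 63 mm with the pedal on its stop
- mug: white spotted mug, 78 mm across and 93 mm high, standing on the worktop, on the other side of the cooker from the lid; to be left alone. Origin near the middle of its underside
- pepper_mill: brown wooden pepper mill, 58 mm across and 170 mm high, standing to the right of the cooker or behind its right side; to be left alone. Origin: centre of its underside
- tea_canister: round tea canister with a wooden lid, 97 mm across and 170 mm high, standing behind the cooker to the left; to be left alone. Origin: centre of its underside

How it is judged:
On the way, in this order (a step that is already met when the one before it is completed fails the run):
1. the lid lies level inside the cooker's rim and is let go (horizontal distance between lid and cooker_seat below 0.007 m and z of lid in the frame of cooker_seat between -0.003 and 0.003 m and angle between lid's own z axis and vertical below 0.05 rad and contact force between the fingers and lid below 0.2 N), for 0.2 s.
2. the pedal is pressed down to its stop (value of joint pedal above 0.28 rad), for 0.2 s.
At the end, for the whole second after the job is handed in: The pedal stays down on its stop by itself (joint above 0.28 of 0.30 rad), and the lid rests level inside the cooker's rim: its underside within 3 mm of the flange, within 7 mm of the centre, tilted less than 0.05 rad, at rest (value of joint pedal above 0.28 rad and horizontal distance between lid and cooker_seat below 0.007 m and z of lid in the frame of cooker_seat between -0.003 and 0.003 m and angle between lid's own z axis and vertical below 0.05 rad and linear speed of lid below 0.02 m/s); the robot touches nothing.
It fails at once if the lid is let fall (it moves faster than 0.6 m/s, as after a fall of about 2 cm, with no finger on it) (linear speed of lid above 0.6 m/s and contact force between the fingers and lid below 0.1 N).
It fails at once if the mug is pushed more than 40 mm or knocked over (distance of mug from where it was at the start of the episode above 0.04 m or angle between mug's own z axis and vertical above 0.5 rad).
It fails at once if the pepper mill is pushed more than 40 mm or knocked over (distance of pepper_mill from where it was at the start of the episode above 0.04 m or angle between pepper_mill's own z axis and vertical above 0.5 rad).
It fails at once if the tea canister is pushed more than 40 mm or knocked over (distance of tea_canister from where it was at the start of the episode above 0.04 m or angle between tea_canister's own z axis and vertical above 0.5 rad).
It also fails if it takes over 51 s, if anything falls off the work surface, if the arm or the gripper's body presses on something with over 40 N, if the wrist force passes 120 N, or if a joint passes its speed limit or range.

ROBOT

A 6-joint arm with a two-finger parallel gripper is mounted at the origin on a cart in front of the work surface, level with it; the furniture and walls round the work are solid. World frame = base frame: x ahead of the robot, y to its left, z up, the work surface at z = 0. Lengths are in m, angles in rad, forces in N, time in s.
With the tool pointing down it reaches from about 0.35 to 0.875 m from the base axis. Payload 4.2 kg.
Tool frame: the origin (TCP) lies on the centre line of the jaws, within the pads' length; the fingertips stand 19 mm ahead of it and the grasp point (between the pads) is the TCP; z points along the fingers, y is the line along which they close (so a half turn about z gives the same grasp; the last joint's range is limited). The gripper opens to 85 mm and grips with 20 to 120 N. Pads are 22 mm wide; open, the fingers measure 114 mm over their backs; the gripper's body (76 mm by 85 mm) begins 54 mm behind the grasp point. The pads swing forward as they close: fully open they stand 13 mm farther back than shut.
Start: joints at [1.395, 0.385, 0.008, 0, -1.194, -0.259], TCP at [0.263, 0.567, 0.25] pointing down, gripper open.
Joint ranges: [-3.14, 3.14], [-1.21, 2.06], [-1.07, 1.41], [-3.16, 2.05], [-2.99, -0.16], [-3.1, 3.1]. Speed limits (rad/s): [2.79, 2.79, 3.14, 3.14, 3.14, 3.14].

INTERFACE

Orientations are given as a rotation vector (axis times angle).
In Python, from cell import * gives the robot as it stands.
- The arm moves only by the shell command python3 -m crank 'ROWS' [FORCE]. ROWS is JSON, a list of rows, each a list of 5 numbers: the shift along the world's x, y, z in mm, then the turn about the world's z in degrees, then the finger opening in mm, from 0 to 85.4. A call has 1 to 12 rows; each row shifts and turns the commanded pose from where the row before left it; what a row does not reach is not made up. A row lasts 1/8 s, in which the tool goes at most 62.5 mm and 10.7 degrees, less where a joint would pass 70% of its speed; a pose out of reach is approached as far as the arm can. A call is refused whole if a number of a shift passes 62.5 or a number of a turn 10.7, either way. A call with a gripper value outside its range is refused whole. The fingers move at their own pace and stop on an object; FORCE is the grip in N (left out, the last holds). Time passes only in rows, so rows that do not move let the fingers close. It gives the time, the measured TCP pose, the force, the opening and the grip force at its end, in the units of the state.
- sense(): the state, without advancing time (a new reading comes with each control period).
- read_camera(name): name is "side" or "top"; returns (picture, depth): 400x640x3 uint8, red, green, blue; 400x640 float32, m along the optical axis (not along the pixel's ray), 0 where there is no reading.
- camera_params(name): a dict with "fx", "fy", "cx", "cy" (pixels), "eye" and "rotation" of the camera in the world. Camera axes: x right, y up, looking along -z (the intrinsics and any distortion apply to the point x, -y, -z); pixel columns grow to the right and rows downward; lengths in m; the calibration is good to about 2 mm. A picture is of the moment at which its call begins. camera_params takes no time and is no camera call.
- job_done(): hands the job in; it is judged then, once.
Trained networks look in the newest picture that a camera, given by its name, has taken for a name from the list of things; names that differ only in an ending like _2 or _b are one class to them, and where a whole thing is asked for, a point or a joint stands for the part that bears it (a point fixed in the world has none). Each returns a list of dicts, best first, with "confidence" (0 to 1); they miss things now and then, are a little off and sometimes report something else, mostly with a low value. They report only what shows in the picture. A call takes as long as a camera call.
- find_in(camera, thing): "box" ([left, top, right, bottom] in pixels, round what is visible of it).
- masks_of(camera, thing): "region" (400x640 bool, what is visible of it) and "box" ([left, top, right, bottom] in pixels, round what is visible of it).
- mark_of(camera, thing): "pixel" ([row, column] in pixels: a listed point, or the origin of a listed thing).
The state is a dict: "t": time; "qpos": joint angles; "qvel": joint speeds; "tau": joint torques, N m; "eef_pos": TCP position; "eef_rot": TCP orientation; "ft_force": force on the tool from outside, world axes, zero at the start; "moment": the same for the moment, N m; "grip_width": finger opening in m; "gripper_force": force on a finger pad.
Only numpy, scipy, OpenCV 4.12 (cv2) and the standard library are available. Lean on these libraries where they do the work, as an engineer would, in place of code of your own. Each camera call takes 0.05 s, during which the arm holds its last target. There are 200 camera calls.

## Working session

There is one attempt and no reset: what is moved stays moved. The work goes in short steps, Python scripts to look and compute and a shell command to move; the robot and the scene stay as the last step left them, time stands still between calls to the robot, and variables do not carry over. Pictures are saved under pics/ and viewed, at most 10 in all, crops included, and the job is handed in when it is done.

```bash
mkdir -p pics; cat > h.py <<'E'
from cell import *
import numpy as np, cv2
def cloud(cam,depth):
    p=camera_params(cam); v,u=np.mgrid[0:400,0:640]
    d=depth
    P=np.stack([(u-p["cx"])/p["fx"]*d,-(v-p["cy"])/p["fy"]*d,-d],-1)
    return P@np.array(p["rotation"]).T+np.array(p["eye"])
def ray(cam,px,z):
    p=camera_params(cam); r,c=px
    d=np.array(p["rotation"])@np.array([(c-p["cx"])/p["fx"],-(r-p["cy"])/p["fy"],-1]); e=np.array(p["eye"])
    return e+d*(z-e[2])/d[2]
def circ(x,y):
    A=np.c_[2*x,2*y,np.ones(len(x))]; s=np.linalg.lstsq(A,x*x+y*y,rcond=None)[0]
    return s[0],s[1],np.sqrt(s[2]+s[0]**2+s[1]**2)
E
python3 - <<'E'
from h import *
ims=[]
for cam in("top","side"):
    im,d=read_camera(cam); cv2.imwrite(f"pics/{cam}0.png",im[...,::-1]); W=cloud(cam,d)
    p=camera_params(cam); print(cam,{k:np.round(p[k],3).tolist() for k in p if k!="rotation"})
    for t,z in(("cooker",0),("cooker_seat",.108),("lid",0),("pedal_press",.079),("mug",0),("pepper_mill",0),("tea_canister",0)):
        m=mark_of(cam,t)[:2]
        for q in m: print(t,np.round(q["pixel"],1),round(q["confidence"],2),np.round(ray(cam,q["pixel"],z),4))
    for t in("lid","cooker","mug","pepper_mill","tea_canister","pedal"):
        for q in masks_of(cam,t)[:1]:
            P=W[q["region"]&(d>0)]; print("mask",t,q["box"],round(q["confidence"],2),np.round(np.percentile(P,[2,50,98],axis=0),3).tolist())
print(sense()["eef_pos"],sense()["eef_rot"],sense()["t"])
E
```

```text
Traceback (most recent call last):
  File "h.py", line 7, in cloud
    return P@np.array(p["rotation"]).T+np.array(p["eye"])
           ~~~~~~~~~~~~~~~~~~~~~~~~~~~^~~~~~~~~~~~~~~~~~~
ValueError: operands could not be broadcast together with shapes (400,640) (3,)
```

```bash
sed -i 's/np.array(p\["rotation"\])/cv2.Rodrigues(np.array(p["rotation"],float))[0]/' h.py
cat > m.py <<'E'
from h import *
for cam in("top","side"):
    im,d=read_camera(cam); cv2.imwrite(f"pics/{cam}0.png",im[...,::-1]); W=cloud(cam,d)
    p=camera_params(cam); print(cam,{k:np.round(p[k],3).tolist() for k in p})
    for t,z in(("cooker",0),("cooker_seat",.108),("lid",0),("pedal_press",.079),("mug",0),("pepper_mill",0),("tea_canister",0)):
        m=mark_of(cam,t)[:2]
        for q in m: print(t,np.round(q["pixel"],1),round(q["confidence"],2),np.round(ray(cam,q["pixel"],z),4))
    for t in("lid","cooker","mug","pepper_mill","tea_canister","pedal"):
        for q in masks_of(cam,t)[:1]:
            P=W[q["region"]&(d>0)]; print("mask",t,q["box"],round(q["confidence"],2),np.round(np.percentile(P,[2,50,98],axis=0),3).tolist())
print(sense()["eef_pos"],sense()["eef_rot"],sense()["t"])
E
python3 m.py
```

```text
top {'fx': 436.012, 'fy': 436.012, 'cx': 321.941, 'cy': 203.838, 'eye': [0.29, 0.161, 1.084], 'rotation': [0.227, -0.353, -2.002]}
cooker [222.6 305.6] 0.91 [0.622  0.0515 0.    ]
cooker_seat [206.5 303.7] 0.92 [0.6273 0.0493 0.108 ]
lid [294.9 227.5] 0.58 [0.5379 0.3041 0.    ]
pedal_press [269.9 317.4] 0.73 [0.4813 0.0842 0.079 ]
pedal_press [199.7 225.3] 0.47 [0.7387 0.2121 0.079 ]
mug [221.5 441.9] 0.63 [ 0.4682 -0.2689  0.    ]
pepper_mill [163.5 388.8] 0.69 [ 0.6752 -0.2258  0.    ]
tea_canister [197.8 225.4] 0.63 [0.7789 0.2139 0.    ]
mask lid [195.1, 265.2, 256.3, 327.1] 0.86 [[0.469, 0.237, 0.002], [0.532, 0.304, 0.016], [0.606, 0.373, 0.058]]
mask cooker [260.4, 173.1, 352.8, 276.7] 0.94 [[0.475, -0.035, 0.024], [0.615, 0.059, 0.079], [0.705, 0.142, 0.118]]
mask mug [431.1, 193.2, 470.1, 236.8] 0.74 [[0.42, -0.313, 0.005], [0.463, -0.283, 0.048], [0.522, -0.238, 0.094]]
mask pepper_mill [379.3, 127.1, 410.6, 169.5] 0.65 [[0.651, -0.245, 0.011], [0.666, -0.218, 0.102], [0.695, -0.204, 0.166]]
mask pedal [299.1, 245.5, 334.3, 277.4] 0.92 [[0.467, 0.042, 0.073], [0.504, 0.075
[... 560 characters left out ...]
7], [0.6, 0.351, 0.057]]
mask cooker [260.5, 168.1, 341.9, 230.5] 0.76 [[0.472, -0.044, 0.007], [0.603, 0.045, 0.078], [0.708, 0.131, 0.117]]
mask mug [284.9, 275.7, 323.4, 320.0] 0.61 [[0.418, -0.318, 0.006], [0.46, -0.282, 0.055], [0.519, -0.243, 0.094]]
mask pepper_mill [353.7, 228.6, 376.5, 276.7] 0.82 [[0.648, -0.26, 0.0], [0.666, -0.249, 0.079], [0.697, -0.214, 0.161]]
mask tea_canister [317.5, 129.2, 344.4, 177.9] 0.64 [[0.725, 0.165, 0.018], [0.762, 0.182, 0.12], [0.812, 0.247, 0.159]]
mask pedal [258.5, 194.8, 285.6, 209.8] 0.8 [[0.464, 0.038, 0.072], [0.499, 0.068, 0.078], [0.533, 0.1, 0.084]]
[0.26323151 0.5668316  0.25028915] [ 3.06760974e+00 -6.77624350e-01 -3.75296780e-05] 1.45
```

View pics/top0.png

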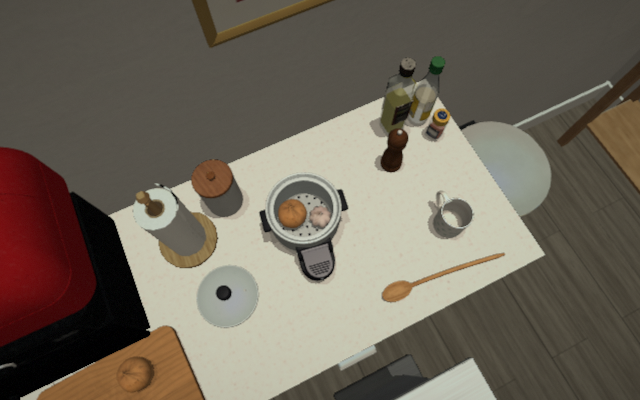

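View pics/side0.png

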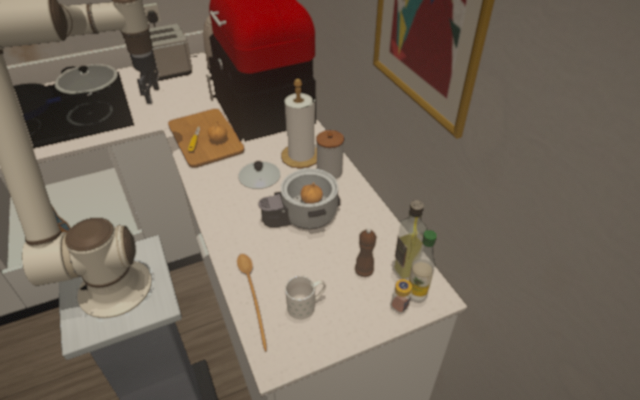

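Top view: lid at about (227,296) with its knob at (223,293), cooker at (303,210), pedal at (317,260). The paper-towel holder at (175,230) and the canister at (213,185) stand to the left and behind. Next I refine the lid and rim centres.

```bash
cat > m2.py <<'E'
from h import *
from scipy.optimize import least_squares
for cam in("top","side"):
    im,d=read_camera(cam); W=cloud(cam,d); ok=d>0
    k=ok&(W[...,2]>.040)&(W[...,2]<.07)&(np.hypot(W[...,0]-.535,W[...,1]-.3)<.035)
    P=W[k]; print(cam,"knob n",len(P),np.round(P.mean(0),4),np.round((P.min(0)+P.max(0))/2,4),P.max(0))
    r=masks_of(cam,"lid")
    if r:
        c=max(cv2.findContours(r[0]["region"].astype(np.uint8),0,1)[0],key=len)[:,0]
        # outline projected on the plane z=3mm
        B=np.array([ray(cam,(v,u),.003)[:2] for u,v in c])
        f=least_squares(lambda q:np.hypot(B[:,0]-q[0],B[:,1]-q[1])-.076,[.535,.3],loss="soft_l1",f_scale=.002)
        print("lid circle R76",np.round(f.x,4),"free",np.round(circ(*B.T),4))
    rr=np.hypot(W[...,0]-.622,W[...,1]-.05)
    R=W[ok&(W[...,2]>.108)&(W[...,2]<.122)&(rr<.1)&(rr>.07)]
    f=least_squares(lambda q:np.hypot(R[:,0]-q[0],R[:,1]-q[1])-q[2],[.622,.05,.086],loss="soft_l1",f_scale=.002)
    print("rim",len(R),np.round(f.x,4),np.median(R[:,2]))
    a=masks_of(cam,"pedal")
    if a:
        P=W[a[0]["region"]&ok]; print("pedal mean",P.mean(0).round(4))
E
python3 m2.py
```

```text
top knob n 186 [0.5359 0.3041 0.0559] [0.5377 0.305  0.0513] [0.55460753 0.3215371  0.06167176]
lid circle R76 [0.5382 0.3055] free [0.5382 0.3056 0.0747]
rim 1311 [0.625  0.0525 0.0835] 0.11297705236613387
pedal mean [0.5043 0.0739 0.0777]
side knob n 78 [0.535  0.2956 0.0535] [0.5361 0.2999 0.0517] [0.55266896 0.31772793 0.062888  ]
lid circle R76 [0.5375 0.3041] free [0.5377 0.304  0.0764]
rim 653 [0.6236 0.0464 0.0846] 0.11264946367596596
pedal mean [0.5003 0.0701 0.0754]
```

```bash
python3 -m crank '[[20,-19,0,0,85],[34,-32,0,0,85],[34,-33,0,0,85],[34,-33,0,0,85],[34,-33,0,0,85],[34,-33,0,0,85],[34,-33,0,0,85],[30,-30,-20,0,85],[20,-17,-40,0,85],[0,0,-40,0,85],[0,0,-30,0,85],[0,0,0,0,85]]' 25; python3 m2.py
```

```text
t: 3.25
eef_pos: [0.5361, 0.3026, 0.1178]
eef_rot: [3.063, -0.677, -0.006]
ft_force: [-0.0, -0.9, 1.1]
grip_width: 0.0848
gripper_force: 0.0
top knob n 134 [0.5322 0.3056 0.0561] [0.5356 0.3049 0.0535] [0.55101523 0.32117986 0.06370029]
lid circle R76 [0.5369 0.3079] free [0.5324 0.3047 0.0655]
rim 1349 [0.6252 0.0524 0.0832] 0.11287714081346922
pedal mean [0.5026 0.0738 0.0773]
side knob n 78 [0.5352 0.2953 0.0536] [0.5365 0.2998 0.0516] [0.55332924 0.32051025 0.06279714]
lid circle R76 [0.5359 0.3036] free [0.5359 0.3038 0.0763]
rim 631 [0.6235 0.0467 0.0846] 0.11314346209273596
pedal mean [0.4989 0.069  0.0778]
```

```bash
python3 -m crank '[[1,1,-25,0,85],[0,0,-25,0,85],[0,0,-15,0,85],[0,0,-6,0,85],[0,0,0,0,60],[0,0,0,0,45],[0,0,0,0,30],[0,0,0,0,20],[0,0,0,0,20],[0,0,0,0,20]]' 30
```

```text
t: 4.8
eef_pos: [0.5382, 0.3046, 0.0503]
eef_rot: [3.067, -0.677, 0.0]
ft_force: [-1.9, -2.0, 5.9]
grip_width: 0.0337
gripper_force: 30.4
```

```bash
python3 -m crank '[[0,0,5,0,20],[0,0,15,0,20],[0,0,30,0,20],[0,0,40,0,20],[0,0,35,0,20],[0,0,20,0,20],[0,0,5,0,20],[0,0,0,0,20]]' 40; cat > m3.py <<'E'
from h import *
import sys
from scipy.optimize import least_squares
s=sense(); e=s["eef_pos"]; zl=e[2]-.0485
print(np.round(e,4),s["grip_width"])
for cam in("top","side"):
    im,d=read_camera(cam); cv2.imwrite(f"pics/{cam}{sys.argv[1]}.png",im[...,::-1]); W=cloud(cam,d); ok=d>0
    r=masks_of(cam,"lid")
    if r:
        M=r[0]["region"]; P=W[M&ok]
        # rim ring of the lid: 3D points far from the axis
        q=P[(np.hypot(P[:,0]-e[0],P[:,1]-e[1])>.06)&(np.hypot(P[:,0]-e[0],P[:,1]-e[1])<.085)&(abs(P[:,2]-zl)<.03)]
        n=np.linalg.lstsq(np.c_[q[:,:2]-e[:2],np.ones(len(q))],q[:,2],rcond=None)[0]
        c=max(cv2.findContours(M.astype(np.uint8),0,1)[0],key=len)[:,0]
        B=np.array([ray(cam,(v,u),zl+.003)[:2] for u,v in c])
        f=least_squares(lambda q:np.hypot(B[:,0]-q[0],B[:,1]-q[1])-.076,e[:2],loss="soft_l1",f_scale=.001)
        print(cam,r[0]["confidence"],"ring plane",len(q),n.round(4),"centre",f.x.round(4),"resid",np.median(abs(f.fun)).round(4))
    for q in mark_of(cam,"lid")[:1]: print("mark lid",ray(cam,q["pixel"],zl).round(4))
    for q in mark_of(cam,"cooker_seat")[:1]: print("mark seat",ray(cam,q["pixel"],.108).round(4),q["confidence"])
E
python3 m3.py 1
```

```text
t: 5.8
eef_pos: [0.5379, 0.3047, 0.199]
eef_rot: [3.067, -0.678, -0.001]
ft_force: [-0.0, -0.0, -2.8]
grip_width: 0.0334
gripper_force: 40.2
[0.5379 0.3047 0.199 ] 0.03338742523406345
top 0.72 ring plane 1161 [0.0085 0.0128 0.1576] centre [0.5368 0.3076] resid 0.0018
mark lid [0.5327 0.3074 0.1505]
mark seat [0.6318 0.0505 0.108 ] 0.81
side 0.72 ring plane 369 [-0.0104  0.0096  0.1572] centre [0.5374 0.2996] resid 0.0022
mark lid [0.542  0.3049 0.1505]
mark seat [0.6285 0.065  0.108 ] 0.85
```

View pics/side1.png

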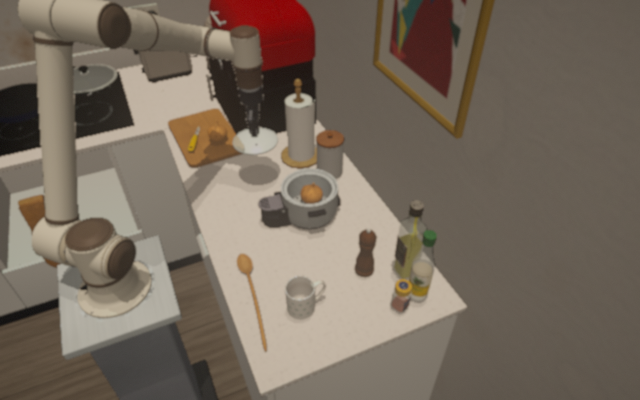

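Lid held level under the gripper at (256,140), with no tilt. Next I check the cooker centre by overlaying the circle of the rim.

```bash
cat > m4.py <<'E'
from h import *
from scipy.optimize import least_squares
def proj(cam,X):
    p=camera_params(cam); R=cv2.Rodrigues(np.array(p["rotation"],float))[0]; c=(X-np.array(p["eye"]))@R
    return np.c_[p["cx"]+p["fx"]*c[:,0]/-c[:,2], p["cy"]-p["fy"]*c[:,1]/-c[:,2]]
a=np.linspace(0,2*np.pi,180); T=[]
for cam in("top","side"):
    im,d=read_camera(cam); W=cloud(cam,d); ok=d>0
    rr=np.hypot(W[...,0]-.6243,W[...,1]-.0495); az=np.arctan2(W[...,1]-.0495,W[...,0]-.6243)
    m=ok&(W[...,2]>.111)&(W[...,2]<.124)&(rr<.1)&(rr>.072)
    R=[]
    for b in np.arange(-np.pi,np.pi,np.pi/18):
        k=m&(az>=b)&(az<b+np.pi/18)
        if k.sum()>4: R.append(np.median(W[k],0))
    R=np.array(R); f=least_squares(lambda q:np.hypot(R[:,0]-q[0],R[:,1]-q[1])-q[2],[.624,.05,.086],loss="soft_l1",f_scale=.002)
    print(cam,len(R),f.x.round(4))
    g=cv2.GaussianBlur(cv2.cvtColor(im,cv2.COLOR_RGB2GRAY),(0,0),1).astype(np.float32)
    gm=np.hypot(cv2.Sobel(g,5,1,0),cv2.Sobel(g,5,0,1))
    def sc(x,y,rad=(.085,.0895)):
        return sum(cv2.remap(gm,*[v.astype(np.float32).reshape(1,-1) for v in proj(cam,np.c_[x+r*np.cos(a),y+r*np.sin(a),0*a+.116]).T],1).mean() for r in rad)
    G=[(sc(x,y),x,y) for x in np.arange(.612,.638,.001) for y in np.arange(.036,.066,.001)]
    G.sort(reverse=True); print("edge fit",np.round(G[:3],4), np.mean([v[1:] for v in G[:12]],0).round(4))
    c=proj(cam,np.array([[.6,.05,.09]]))[0].astype(int); s=5
    crop=cv2.resize(im[c[1]-50:c[1]+50,c[0]-60:c[0]+60],None,fx=s,fy=s,interpolation=cv2.INTER_CUBIC)[...,::-1].copy()
    for r,col in((.085,(0,0,255)),(.09,(0,255,0))):
        q=(proj(cam,np.c_[.6243+r*np.cos(a),.0495+r*np.sin(a),0*a+.116])-c+[60.5,50.5])*s
        cv2.polylines(crop,[q.astype(np.int32)],True,col,1)
    T.append(crop)
cv2.imwrite("pics/ov.png",cv2.resize(np.hstack(T),(800,333),interpolation=cv2.INTER_AREA))
E
python3 m4.py
```

```text
top 36 [0.6253 0.0529 0.0853]
edge fit [[2.760520e+02 6.200000e-01 5.100000e-02]
 [2.743627e+02 6.200000e-01 5.200000e-02]
 [2.738248e+02 6.210000e-01 5.200000e-02]] [0.6207 0.0518]
side 36 [0.624  0.0468 0.0858]
edge fit [[1.639597e+02 6.220000e-01 4.500000e-02]
 [1.638537e+02 6.230000e-01 4.500000e-02]
 [1.634519e+02 6.220000e-01 4.600000e-02]] [0.6217 0.0468]
```

View pics/ov.png

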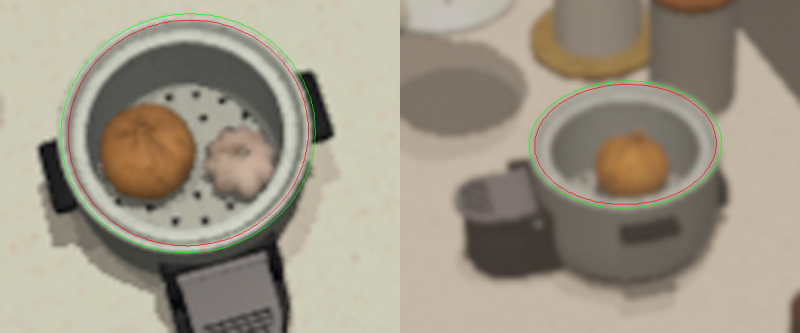

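```bash
python3 -m crank '[[4,-12,0,0,20],[10,-30,0,0,20],[12,-36,0,0,20],[12,-36,0,0,20],[12,-36,0,0,20],[12,-36,0,0,20],[11,-35,0,0,20],[8,-22,0,0,20],[3,-12,0,0,20],[0,0,-12,0,20],[0,0,-12,0,20],[0,0,0,0,20]]' && python3 m3.py 2
python3 - <<'E'
import cv2,numpy as np
a=cv2.imread('pics/top2.png')[140:290,230:390];b=cv2.imread('pics/side2.png')[130:280,230:390]
cv2.imwrite('pics/c2.png',cv2.resize(np.hstack([a,b]),None,fx=2.5,fy=2.5,interpolation=cv2.INTER_CUBIC))
E
```

```text
t: 7.8
eef_pos: [0.621, 0.0505, 0.1732]
eef_rot: [3.066, -0.676, -0.006]
ft_force: [-0.5, -0.6, -3.3]
grip_width: 0.0332
gripper_force: 40.3
[0.621  0.0505 0.1732] 0.033223677623008686
top 0.81 ring plane 439 [0.0021 0.0231 0.132 ] centre [0.6215 0.0522] resid 0.0176
mark lid [0.6145 0.0522 0.1247]
side 0.57 ring plane 453 [0.0021 0.0199 0.1349] centre [0.6234 0.0492] resid 0.0019
mark lid [0.6159 0.0544 0.1247]
mark seat [0.6267 0.0449 0.108 ] 0.74
```

View pics/c2.png

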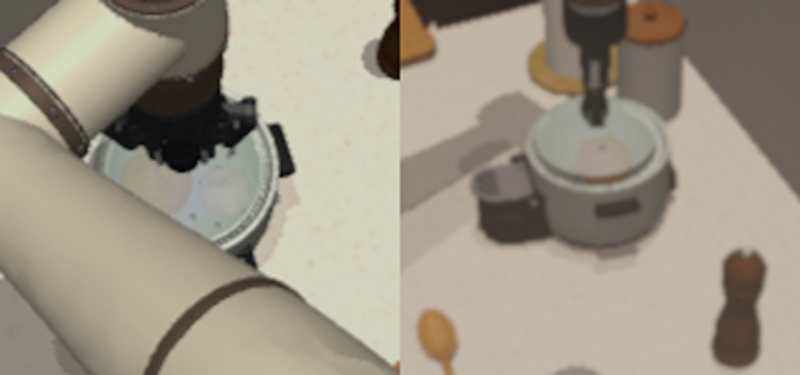

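The lid hangs centred over the rim in both views: in the crop its disc sits at about (597,135), inside the rim. I'll lower it gently while watching the force.

```bash
python3 -m crank '[[1,-1,-4,0,20],[0,0,-4,0,20],[0,0,-3,0,20],[0,0,0,0,20]]'; python3 -m crank '[[0,0,-2,0,20],[0,0,0,0,20]]'
```

```text
t: 8.7
eef_pos: [0.623, 0.0487, 0.1638]
eef_rot: [3.067, -0.678, -0.001]
ft_force: [0.3, 0.1, -3.1]
grip_width: 0.0329
gripper_force: 40.3
t: 8.95
eef_pos: [0.6232, 0.0488, 0.1622]
eef_rot: [3.068, -0.678, -0.0]
ft_force: [0.8, -0.5, -2.5]
grip_width: 0.0335
gripper_force: 40.3
```

```bash
python3 -m crank '[[0,0,-2,0,20],[0,0,0,0,20]]'; python3 -m crank '[[0,0,-1.5,0,20],[0,0,0,0,20]]';python3 -m crank '[[0,0,-1,0,20],[0,0,0,0,20]]'
```

```text
t: 9.2
eef_pos: [0.6231, 0.0488, 0.1601]
eef_rot: [3.067, -0.678, -0.001]
ft_force: [-0.2, -0.5, -1.9]
grip_width: 0.0331
gripper_force: 40.3
t: 9.45
eef_pos: [0.6232, 0.0488, 0.1587]
eef_rot: [3.068, -0.677, -0.0]
ft_force: [-0.7, 0.2, -2.4]
grip_width: 0.033
gripper_force: 40.3
t: 9.7
eef_pos: [0.6233, 0.0489, 0.1585]
eef_rot: [-3.068, 0.677, -0.001]
ft_force: [-1.5, 0.6, -0.3]
grip_width: 0.0334
gripper_force: 40.6
```

Seated at the expected height with almost no lateral force. Release.

```bash
python3 -m crank '[[0,0,0,0,40],[0,0,0,0,55],[0,0,0,0,75],[0,0,0,0,85],[0,0,0,0,85]]'; python3 -m crank '[[0,0,8,0,85],[0,0,20,0,85],[0,0,40,0,85],[0,0,30,0,85],[-20,0,0,0,40],[-40,5,0,0,0],[-50,7,0,0,0],[-40,8,0,0,0],[0,0,0,0,0]]'; python3 m3.py 3
python3 - <<'E'
import cv2,numpy as np
from h import *
for cam in("top","side"):
    for q in mark_of(cam,"pedal_press")[:1]: print(cam,ray(cam,q["pixel"],.079).round(4),q["confidence"])
a=cv2.imread('pics/top3.png')[140:290,230:390];b=cv2.imread('pics/side3.png')[130:280,230:390]
cv2.imwrite('pics/c3.png',cv2.resize(np.hstack([a,b]),None,fx=2.5,fy=2.5,interpolation=cv2.INTER_CUBIC))
E
```

```text
t: 10.32
eef_pos: [0.6233, 0.0489, 0.1578]
eef_rot: [3.068, -0.677, 0.0]
ft_force: [-0.5, 0.2, -0.5]
grip_width: 0.085
gripper_force: 0.0
t: 11.45
eef_pos: [0.4712, 0.0689, 0.2572]
eef_rot: [-3.067, 0.674, -0.002]
ft_force: [-0.1, 0.1, -0.5]
grip_width: -0.0001
gripper_force: 0.0
[0.4712 0.0689 0.2572] -0.0001117979071402754
top 0.96 ring plane 0 [0. 0. 0.] centre [0.5769 0.0567] resid 0.0046
side 0.8 ring plane 0 [0. 0. 0.] centre [ 0.5869 -0.0595] resid 0.0078
mark lid [ 0.5757 -0.0562  0.2087]
top [0.4859 0.0838 0.079 ] 0.51
```

View pics/c3.png

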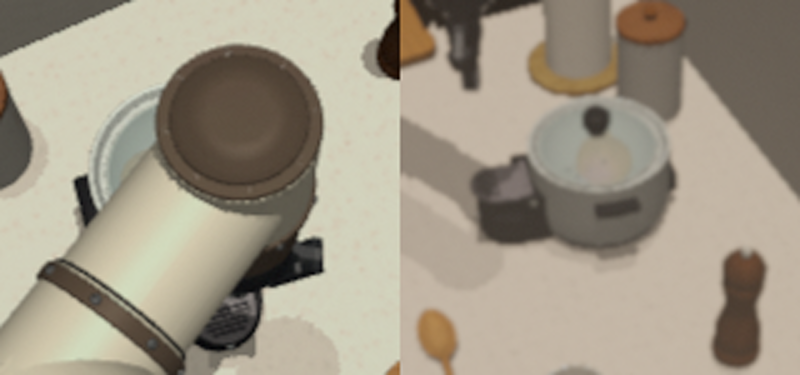

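The lid lies level inside the rim (side crop at (598,150)) and is free. Next, go above the pedal at about (0.481, 0.083) and press.

```bash
python3 -m crank '[[10,14,-20,0,0],[0,0,-40,0,0],[0,0,-40,0,0],[0,0,-30,0,0],[0,0,-15,0,0],[0,0,0,0,0]]'; python3 -m crank '[[0,0,-6,0,0],[0,0,-4,0,0],[0,0,-4,0,0],[0,0,0,0,0]]'
```

```text
t: 12.7
eef_pos: [0.4828, 0.0825, 0.1096]
eef_rot: [3.065, -0.677, -0.004]
ft_force: [-0.0, -0.1, 0.3]
grip_width: 0.0001
gripper_force: 0.0
t: 13.2
eef_pos: [0.4835, 0.083, 0.0974]
eef_rot: [-3.068, 0.677, -0.001]
ft_force: [-1.3, 0.3, 4.8]
grip_width: 0.0001
gripper_force: 2.7
```

Contact at the expected height; press through.

```bash
python3 -m crank '[[-2,0,-4,0,0],[0,0,-4,0,0],[0,0,-4,0,0],[0,0,-3,0,0],[0,0,0,0,0]]'; python3 -m crank '[[0,0,-2,0,0],[0,0,0,0,0]]'
```

```text
t: 13.82
eef_pos: [0.4826, 0.0833, 0.0839]
eef_rot: [-3.067, 0.675, -0.005]
ft_force: [-2.5, -1.3, 11.8]
grip_width: -0.0
gripper_force: 6.4
t: 14.08
eef_pos: [0.4828, 0.0833, 0.0835]
eef_rot: [-3.067, 0.674, -0.006]
ft_force: [-6.4, -0.0, 25.0]
grip_width: -0.0001
gripper_force: 12.7
```

```bash
python3 -m crank '[[0,0,-1,0,0],[0,0,0,0,0],[0,0,0,0,0]]'; python3 -m crank '[[0,0,8,0,0],[0,0,30,0,0],[0,0,50,0,0],[0,0,60,0,0],[-20,50,30,0,0],[-30,60,0,0,0],[-30,60,0,0,0],[-20,60,0,0,0],[0,30,0,0,0],[0,0,0,0,0]]'
python3 - <<'E'
from h import *
T=[]
for cam,(r,c) in(("top",(140,230)),("side",(130,230))):
    im,d=read_camera(cam); W=cloud(cam,d)
    for q in masks_of(cam,"pedal")[:1]:
        P=W[q["region"]&(d>0)]; ax=np.array([-.972,.233]); s=(P[:,:2]-[.6225,.049])@ax
        for b in(.1,.115,.13,.145,.155): 
            k=abs(s-b)<.006; print(cam,b,k.sum(),np.median(P[k,2]).round(4) if k.any() else None)
    a=W[(d>0)&(np.hypot(W[...,0]-.6225,W[...,1]-.049)<.03)&(W[...,2]>.148)]; print("knob",len(a),((a.min(0)+a.max(0))/2).round(4),a.max(0).round(4))
    T.append(im[r:r+150,c:c+160,::-1])
cv2.imwrite('pics/c4.png',cv2.resize(np.hstack(T),None,fx=2.5,fy=2.5,interpolation=cv2.INTER_CUBIC))
E
```

```text
t: 14.45
eef_pos: [0.4828, 0.0833, 0.0833]
eef_rot: [-3.067, 0.674, -0.007]
ft_force: [-9.0, -1.1, 30.4]
grip_width: 0.0001
gripper_force: 15.8
t: 15.7
eef_pos: [0.3849, 0.3357, 0.2559]
eef_rot: [3.067, -0.673, -0.001]
ft_force: [-0.1, -1.4, -0.4]
grip_width: -0.0
gripper_force: 0.0
top 0.1 147 0.0736
top 0.115 140 0.0696
top 0.13 137 0.0663
top 0.145 116 0.0629
top 0.155 77 0.0605
knob 195 [0.6231 0.0524 0.1591] [0.6404 0.069  0.1702]
side 0.1 61 0.0754
side 0.115 61 0.0708
side 0.13 58 0.0668
side 0.145 51 0.0636
side 0.155 32 0.0616
knob 101 [0.6219 0.0463 0.1596] [0.6388 0.0627 0.1711]
```

View pics/c4.png

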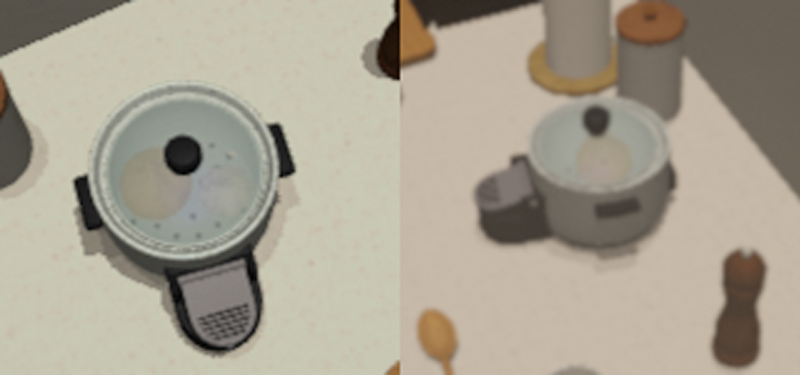

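The pedal stays down by itself: the press point is at 63 mm with nothing touching it. The lid sits level and centred inside the rim.

```bash
python3 -c "
from cell import *
print(job_done())"
```

```text
the job is handed in; nothing more can be done
None
```

The lid lies level inside the cooker's rim and the pedal is latched down on its stop; the job is handed in after about 16 s on the robot's clock, without the judge's verdict being shown.

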